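# Nip a casting mould in a rack-driven clamp

### The job

Set the empty white casting mould flat on the bed of the clamp, between the sliding jaw and the stop, lengthwise along the bed. Then turn the black knob on the jaw clockwise, going along with it as the jaw travels, until the mould is held snugly between pad and stop at about 12 N: not loose, never squashed (25 N would spoil it). Move the jaw by its knob only, not by shoving its block. Let the knob go and leave everything else on the bench where it is.

Things in the scene. Friction and masses are not known exactly. Their poses are not given: they have to be found in the camera images.
- clamp: the clamp's bed, a dark steel plate with black slotted strips, 110 (x) by 270 (y) by 20 mm high, fixed to the bench. Origin at its underside on its long centre line; z up, y points from the jaw towards the stop. Its upper face is at z = 20 mm; it reaches from y = -145 to +125 mm.
- jaw: the sliding jaw, an aluminium block 90 (x) by 70 (y) by 30 mm high that slides along the clamp's centre line (y), driven by its knob. Origin at its underside, under the knob's axis; axes as the clamp's. Ahead of it stands an orange sprung pad: 56 wide, 2 to 28 mm above the bed, its face 55 mm ahead (+y) of the knob's axis when unloaded; it yields 1 mm for every 4 N, up to 7 mm.
- knob_grip (a point): point to grip on the vertical axis of the black round knob on top of the jaw, 60 mm above the jaw's underside. Knob: 46 mm diameter, 34 mm high (from 20 mm below this point to 14 mm above it), a red mark on top; under it a 26 mm hub, 10 mm high, then the jaw's flat top.
- knob: the same knob (origin on the axis at its underside). Clockwise from above carries jaw and knob together along the clamp's +y, 16 mm per radian; it starts within 0.5 rad of the open end and can turn 3.5 rad from there. It drags with a steady 0.34 N m and stays where left; clamping adds 0.016 N m per newton, felt as turning moment at the wrist. It needs a firm grip.
- stop: the grey stop block, 90 (x) by 35 (y) by 40 mm high, bolted on the bed, square to it. Origin at the underside of its front (-y) side, axes as the clamp's. Before it stands a steel face plate, 60 wide, 2 to 30 mm above the bed, set by a screw: its face is 12 mm ahead (-y) of the origin, give or take 3.5 mm, different each time and not measured; it does not yield.
- mould: the empty white rigid casting mould, a block 50 (x) by 60 (y) by 30 mm high, about 0.12 kg, with twelve small empty round pockets in its top. Origin at the centre of its underside, z up; either end may face the stop. It starts flat on the bench. Between unloaded pad and stop face there is at first 13 to 39 mm to spare beyond its 60 mm.
- cast_mould: a like white mould whose twelve pockets are full of deep blue casts: leave it alone. Origin at the centre of its underside.
- cup: pale green paper mixing cup, 72 mm wide, 90 mm high, standing: leave it. Origin under its centre.
- resin: white bottle, 68 mm wide, 170 mm high, standing: leave it. Origin under its centre.
- pigment: small blue jar with a black cap, 52 mm wide, 55 mm high: leave it. Origin under its centre.
- stick: wooden stirring stick lying flat, 150 by 18 by 5 mm: leave it. Origin under its centre.
- brush: a brush lying on the bench: leave it.
- collar: aluminium ring, 60 mm wide, 20 mm high: leave it. Origin under its centre.
There are look-alikes about, which are no part of the job. What is shaped like the mould but green is not meant.

How it is judged:
By the outcome, as a careful person would: the job done as asked, in the order asked, and still so for the second after the job is handed in, with the robot touching nothing.
It also fails if it takes over 72 s, if anything falls off the work surface, if the arm or the gripper's body presses on something with over 40 N, if the wrist force passes 120 N, or if a joint passes its speed limit or range.

### The arm

A 6-joint arm with a two-finger parallel gripper is mounted at the origin on the work surface. World frame = base frame: x ahead of the robot, y to its left, z up, the work surface at z = 0. Lengths are in mm, angles in rad, forces in N, time in s.
With the tool pointing down it reaches from about 275 to 1000 mm from the base axis. Payload 8.4 kg.
Tool frame: the origin (TCP) lies on the mounting face of the last link; the fingertips stand 173 mm ahead of it and the grasp point (between the pads) lies 155 mm ahead of it; z points along the fingers, y is the direction in which the jaws open and shut (so a half turn about z gives the same grasp; the last joint's range is limited). The gripper opens to 85 mm and grips with 20 to 120 N. Pads are 22 mm wide; open, the fingers measure 114 mm over their backs; the gripper's body (76 mm by 85 mm) begins 54 mm behind the grasp point. The pads swing forward as they close: fully open they stand 13 mm farther back than shut.
Start: joints at [-1.22, 0.353, 1.633, -0, 1.155, -0.002], TCP at [215.953, -586.51, 404.681] pointing down, gripper open.
Joint ranges: [-2.63, 2.63], [-0.92, 2.1], [0.06, 2.66], [-1.3, 4.44], [0, 2.69], [-3.02, 3.02]. Speed limits (rad/s): [2.22, 2.22, 2.79, 3.14, 3.14, 3.14].

### API

Orientations are given as [roll, pitch, yaw] about the fixed x, y, z axes, in that order (R = Rz(yaw) Ry(pitch) Rx(roll)).
In Python, from rig import r, grab_frame, spotter gives the robot as it stands.
- The arm moves only by the tool apply_moves, never from a script. Its argument "motion" is text: rows parted by semicolons, each of 5 numbers parted by spaces: the opening, from -1 (shut) to 1 (fully open), then the shift along the tool's x, y, z as a fraction of full scale, then the turn about the tool's z as a fraction of full scale. In form: hand x y z twist; .... A call has 1 to 20 rows; each row is the pose to reach, as a shift and turn from the pose commanded when the call began, along the tool's axes at that moment, turning the shorter way round; what a row does not reach only later rows make up. Full scale, the value 1, is 1 m for a shift and pi rad for a turn. A row lasts 1/12 s, in which the tool goes at most 41.7 mm and 7.16 degrees, less where a joint would pass 70% of its speed; a pose out of reach is approached as far as the arm can. A call with a number of a shift or a turn outside -1 to 1 is refused whole. A call with a gripper value outside its range is refused whole. The fingers move at their own pace and stop on an object; "squeeze" is the grip in N (left out, the last holds). Time passes only in rows, so rows that repeat a pose let the fingers close. It gives the time, the measured TCP pose, the force and the opening at its end, in the units of the state.
- r.sense(): the state, without advancing time (a new reading comes with each control period).
- grab_frame(name): name is "scene" or "top" or "wrist"; returns a dict with "img" (384x512x3 uint8, red, green, blue), "fx", "fy", "cx", "cy" (pixels), "R" (3x3) and "t" (3): a world point X has camera coordinates R X + t. Camera axes: x right, y down, z forward; pixel columns grow to the right and rows downward; lengths in mm; the calibration is good to about 2 mm. A picture is of the moment at which its call begins. There is no depth.
- r.sign_off(): hands the job in, once; it reports no verdict.
Trained networks look in the newest picture that a camera, given by its name, has taken for a name from the list of things; names that differ only in an ending like _2 or _b are one class to them, and where a whole thing is asked for, a point or a joint stands for the part that bears it (a point fixed in the world has none). Each returns a list of dicts, best first, with "conf" (0 to 1); they miss things now and then, are a little off and sometimes report something else, mostly with a low value. They report only what shows in the picture. A call takes as long as a camera call. They do not tell look-alikes from the thing itself.
- spotter.boxes_of(query, camera): "point" ([x, y, z] in mm, in world coordinates, good to about 4 mm: the middle of the surface that is visible of it).
- spotter.place_of(query, camera): "point" ([x, y, z] in mm, in world coordinates, good to about 4 mm: a listed point, or the origin of a listed thing).
The state is a dict: "clock": time; "qpos": joint angles; "qvel": joint speeds; "joint_efforts": joint torques, N m; "eef_pos": TCP position; "tcp_rot": TCP orientation; "contact_force": force on the tool from outside, world axes, zero at the start; "wrist_torque": the same for the moment, N m; "opening": opening from 0.0 (shut) to 1.0 (fully open).
Only numpy, scipy, OpenCV 4.12 (cv2) and the standard library are available. Lean on these libraries where they do the work, as an engineer would, in place of code of your own. Each camera call takes 0.05 s, during which the arm holds its last target.

## Working session

There is one attempt and no reset: what is moved stays moved. The work goes in short steps, Python scripts to look and compute and a tool call to move; the robot and the scene stay as the last step left them, time stands still between calls to the robot, and variables do not carry over. Pictures are saved under pics/ and viewed, and the job is handed in when it is done.

Besides the shell and the picture viewer there is one more tool, called by a JSON object that holds its "op" and its "data". apply_moves: Moves the arm, as the interface text tells. Its arguments: {"type":"object","properties":{"motion":{"type":"string"},"squeeze":{"type":"number"}},"required":["motion"]}

```bash
ls; mkdir -p pics
python3 - <<'E'
from rig import r, grab_frame, spotter
import cv2
s=r.sense()
for k,v in s.items(): print(k,v)
for n in ["scene","top"]:
    f=grab_frame(n); cv2.imwrite(f"pics/{n}0.png",f["img"][:,:,::-1])
    print(n,f["fx"],f["cx"],f["cy"],f["R"],f["t"])
for q in ["mould","knob_grip","stop","clamp","jaw","cast_mould","cup","resin","pigment","stick","collar","brush"]:
    for c in ["top","scene"]:
        print(q,c,[(d["conf"],[round(x) for x in d["point"]]) for d in spotter.place_of(q,c)])
print(r.sense()["clock"])
E
```

```text
pics
clock 0.0
qpos [-1.22036297e+00  3.53675584e-01  1.63413504e+00  5.63973571e-05
  1.15520728e+00 -2.41772145e-03]
qvel [ 0.00048349 -0.00231265  0.00061739 -0.00038955 -0.00117232 -0.00119311]
joint_efforts [-6.74150033e-04 -6.05266142e+01 -3.42068052e+01 -2.12743163e-05
  9.38176032e-03  8.10760184e-05]
eef_pos [ 215.90168644 -586.27575307  403.94398688]
tcp_rot [-3.14016753e+00 -5.50099441e-05  3.52828236e-01]
contact_force [0.37061905 0.24120948 0.278656  ]
wrist_torque [ 0.05107754 -0.00049742 -0.01668363]
opening 0.9987342041104462
scene 377.92303491174806 255.87976513914518 187.10751346964474 [[-5.59386273e-01  8.28906995e-01  4.38121717e-04]
 [ 5.12441503e-01  3.46235503e-01 -7.85827387e-01]
 [-6.51529511e-01 -4.39356542e-01 -6.18445733e-01]] [ 358.42329812 -213.16699627 1526.54102102]
top 406.87718602865476 254.80321986045504 196.83426546417212 [[-0.02174751 -0.99975656  0.00372325]
 [-0.98830981  0.02093611 -0.15101456]
 [ 0.15089985 -0.00696392 -0.98852453]] [-55.20142501 566.06716194 949.055818  ]
mould top [(0.65, [519, 340, 4]), (0.28, [759, 72, 4])]
mould scene [(0
[... 212 characters left out ...]
mp scene []
jaw top [(0.81, [548, -153, 24])]
jaw scene [(0.74, [551, -156, 22])]
cast_mould top [(0.7, [443, 246, 2])]
cast_mould scene [(0.75, [447, 245, -1]), (0.25, [375, -363, -2])]
cup top []
cup scene [(0.86, [754, 73, -1]), (0.65, [443, 244, -3]), (0.2, [497, -407, 2])]
resin top [(0.9, [739, -244, -4])]
resin scene [(0.89, [744, -246, 0])]
pigment top [(0.7, [742, -245, -2]), (0.59, [765, -62, 2]), (0.57, [552, -154, 59])]
pigment scene [(0.69, [764, -60, -1])]
stick top [(0.76, [496, -410, -6])]
stick scene [(0.55, [495, -408, 1])]
collar top [(0.83, [374, -365, -2]), (0.22, [577, 2, 25])]
collar scene [(0.64, [374, -365, -2])]
brush top [(0.79, [661, -424, -2])]
brush scene []
1.3
```

View pics/scene0.png

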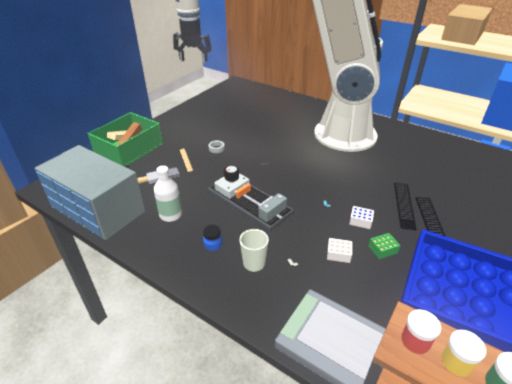

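View pics/top0.png

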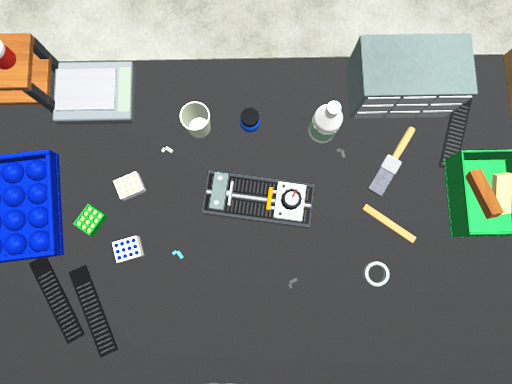

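```bash
cat > h.py <<'E'
import numpy as np, cv2
def ray(f,u,v,z):
    R=np.array(f["R"]);t=np.array(f["t"]);c=-R.T@t
    d=R.T@np.array([(u-f["cx"])/f["fx"],(v-f["cy"])/f["fy"],1.])
    return c+d*(z-c[2])/d[2]
def proj(f,X):
    p=np.array(f["R"])@np.array(X,float)+np.array(f["t"])
    return np.array([f["fx"]*p[0]/p[2]+f["cx"],f["fy"]*p[1]/p[2]+f["cy"]])
E
python3 - <<'E'
from rig import r, grab_frame, spotter
import cv2,numpy as np
from h import *
f=grab_frame("top"); im=f["img"][:,:,::-1]
a=cv2.resize(im[155:265,60:180],None,fx=5,fy=5,interpolation=cv2.INTER_CUBIC)
cv2.imwrite("pics/m1.png",a)
b=cv2.resize(im[160:235,195:325],None,fx=6,fy=6,interpolation=cv2.INTER_CUBIC)
cv2.imwrite("pics/c1.png",b)
np.save("pics/top.npy",f,allow_pickle=True)
f2=grab_frame("scene");np.save("pics/scene.npy",f2,allow_pickle=True)
im=f2["img"][:,:,::-1]
cv2.imwrite("pics/m2.png",cv2.resize(im[195:270,310:410],None,fx=6,fy=6,interpolation=cv2.INTER_CUBIC))
E
```

```text
(no output)
```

View pics/m1.png

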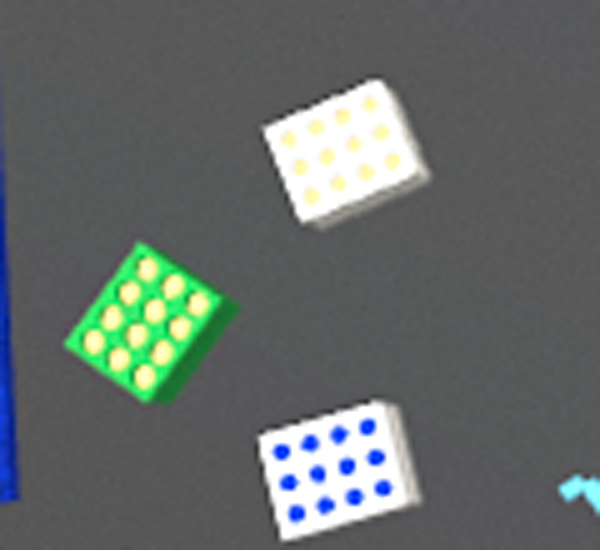

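View pics/c1.png

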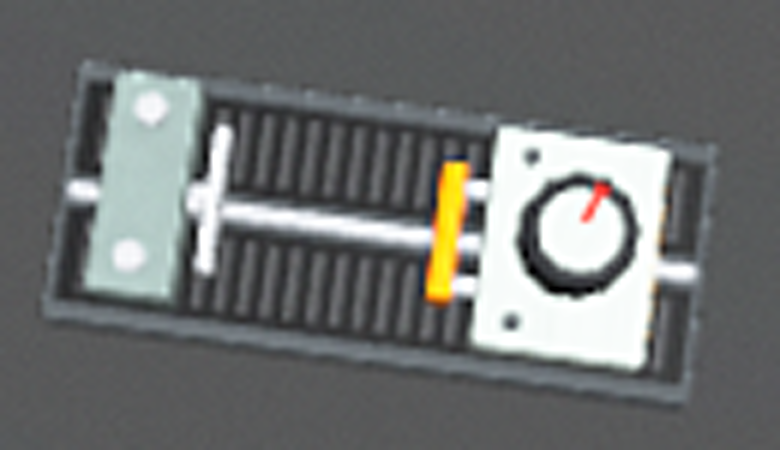

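View pics/m2.png

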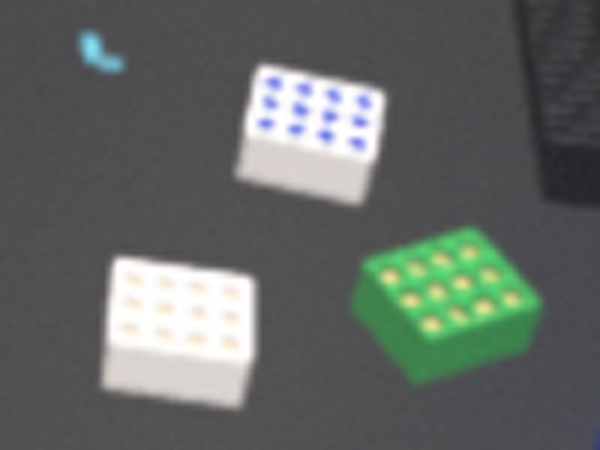

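```bash
cat > m.py <<'E'
import numpy as np
from h import *
f=np.load("pics/top.npy",allow_pickle=True).item()
def M(U,V,z):return ray(f,60+(U+.5)/5-.5,155+(V+.5)/5-.5,z)[:2]
def C(U,V,z):return ray(f,195+(U+.5)/6-.5,160+(V+.5)/6-.5,z)[:2]
P=[M(265,128,30),M(380,80,30),M(427,172,30),M(303,222,30)]
print("mould",np.round(P),np.mean(P,0)); 
for i in range(4):
    d=P[(i+1)%4]-P[i];print(np.linalg.norm(d),np.degrees(np.arctan2(d[1],d[0])))
P=[C(83,62,20),C(715,147,20),C(685,402,20),C(46,317,20)]
print("bed",np.round(P))
for i in range(4):
    d=P[(i+1)%4]-P[i];print(np.linalg.norm(d),np.degrees(np.arctan2(d[1],d[0])))
n=np.mean(P,0)
print("bed centre",n,"knob",C(578,236,94))
print("pad face edge z48",C(449,160,48),C(428,298,48))
print("plate face z50",C(234,125,50),C(214,273,50))
print("stop top front edge z60",C(205,78,60),C(180,298,60))
E
python3 m.py
```

```text
mould [[616. 285.]
 [639. 228.]
 [592. 204.]
 [568. 265.]] [603.92301825 245.34654333]
61.06235414098508 -67.69219328783144
52.95652206905663 -152.70354382754522
65.09072497488764 111.39523826863827
51.72254982963446 22.95574382281039
bed [[ 639.   48.]
 [ 598. -216.]
 [ 491. -199.]
 [ 532.   64.]]
267.26966407073803 -99.01075665208414
107.69916009587084 170.9144867227127
265.88676134971644 81.17388737689669
108.56305079441653 -8.354327680293203
bed centre [564.99310477 -75.90480174] knob [ 550.34646083 -150.30912827]
pad face edge z48 [ 589.32760079 -103.46639123] [533.10656    -93.48077513]
plate face z50 [605.23655386 -16.49410667] [544.81904455  -7.61255727]
stop top front edge z60 [622.80609507  -5.53132626] [533.75379908   5.47858603]
```

{"op": "apply_moves", "data": {"motion": "1 0.65 -0.645 0.03 -0.514;1 0.65 -0.645 0.03 -0.514;1 0.65 -0.645 0.03 -0.514;1 0.65 -0.645 0.03 -0.514;1 0.65 -0.645 0.03 -0.514;1 0.65 -0.645 0.03 -0.514;1 0.65 -0.645 0.03 -0.514;1 0.65 -0.645 0.03 -0.514;1 0.65 -0.645 0.03 -0.514;1 0.65 -0.645 0.03 -0.514;1 0.65 -0.645 0.03 -0.514;1 0.65 -0.645 0.03 -0.514;1 0.65 -0.645 0.03 -0.514;1 0.65 -0.645 0.03 -0.514;1 0.65 -0.645 0.03 -0.514;1 0.65 -0.645 0.03 -0.514;1 0.65 -0.645 0.03 -0.514;1 0.65 -0.645 0.03 -0.514;1 0.65 -0.645 0.03 -0.514;1 0.65 -0.645 0.03 -0.514"}}

```text
clock: 3.07
eef_pos: [568.5, 170.5, 377.4]
tcp_rot: [3.141, 0.0, 1.968]
contact_force: [0.7, -0.4, 0.3]
opening: 1.0
```

{"op": "apply_moves", "data": {"motion": "1 0.045 0.055 0 0;1 0.045 0.055 0 0;1 0.045 0.055 0 0;1 0.045 0.055 0 0;1 0.045 0.055 0 0;1 0.045 0.055 0 0"}}

```text
clock: 3.57
eef_pos: [600.9, 230.0, 377.3]
tcp_rot: [-3.141, 0.0, 1.967]
contact_force: [-0.7, -0.1, 0.7]
opening: 1.0
```

Run:
```python
from rig import r, grab_frame, spotter
import cv2,numpy as np
from h import *
f=grab_frame("wrist");np.save("pics/w1.npy",f,allow_pickle=True)
cv2.imwrite("pics/w1.png",cv2.resize(f["img"][:,:,::-1],(768,576)))
s=r.sense();print(s["clock"],s["eef_pos"],s["tcp_rot"])
for z in (30,):print(proj(f,[604,245,z]))
print(-np.array(f["R"]).T@f["t"])
print([(d["conf"],d["point"]) for d in spotter.place_of("mould","wrist")])
```

```text
3.6167 [601.00052944 229.86495714 377.48837076] [-3.14110049e+00  1.82305035e-04  1.96644628e+00]
[260.37143882 164.30125917]
[574.29176319 293.03638289 347.58819353]
[(0.95, [517.4, 338.0, -1.8]), (0.64, [602.6, 244.0, 1.9])]
```

View pics/w1.png

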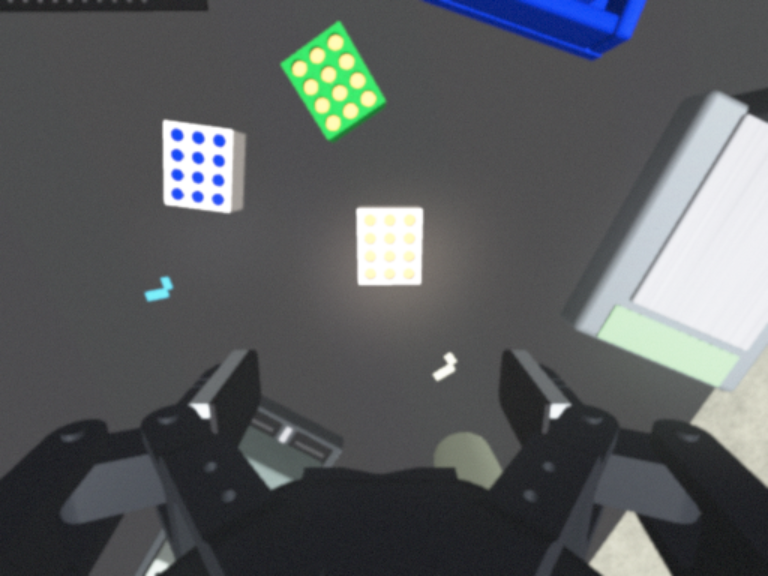

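Run:
```python
import cv2,numpy as np
from h import *
f=np.load("pics/w1.npy",allow_pickle=True).item()
im=f["img"]; x0,y0=225,125
sub=im[y0:205,x0:295].astype(int)
m=(sub.min(2)>150).astype(np.uint8)
m=cv2.morphologyEx(m,cv2.MORPH_CLOSE,np.ones((7,7)))
c=max(cv2.findContours(m,0,2)[0],key=cv2.contourArea)[:,0,:]
P=np.array([ray(f,u+x0,v+y0,30)[:2] for u,v in c],np.float32)
(cx,cy),wh,a=cv2.minAreaRect(P); print(cx,cy,wh,a)
b=cv2.boxPoints(((cx,cy),wh,a));print(b)
for i in range(4):
  d=b[(i+1)%4]-b[i];print(np.linalg.norm(d),np.degrees(np.arctan2(d[1],d[0])))
crop=cv2.resize(im[110:215,215:305,::-1],None,fx=5,fy=5,interpolation=cv2.INTER_CUBIC);cv2.imwrite("pics/w1c.png",crop)
```

```text
602.8495483398438 244.2141571044922 (52.50120162963867, 63.18700408935547) 23.570772171020508
[[566.15546 262.6746 ]
 [591.4228  204.75948]
 [639.54364 225.75372]
 [614.2763  283.66882]]
63.187016 -66.429214
52.501186 23.570763
63.187 113.570786
52.501183 -156.42924
```

View pics/w1c.png

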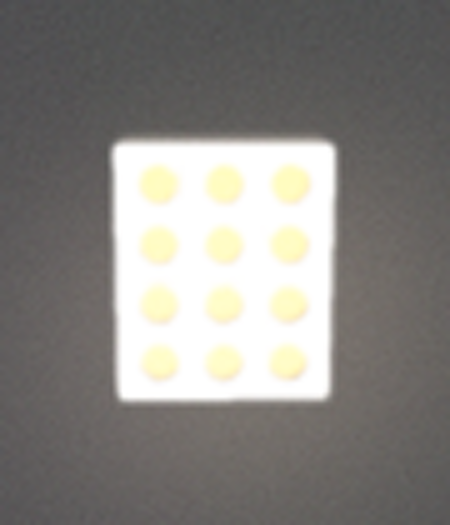

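{"op": "apply_moves", "data": {"motion": "1 0.0125 0.007 0.1 -0.002;1 0.0125 0.007 0.1 -0.002;1 0.0125 0.007 0.1 -0.002;1 0.0125 0.007 0.1 -0.002;1 0.0125 0.007 0.15 -0.002;1 0.0125 0.007 0.19 -0.002;1 0.0125 0.007 0.199 -0.002;1 0.0125 0.007 0.199 -0.002;1 0.0125 0.007 0.199 -0.002;1 0.0125 0.007 0.199 -0.002", "squeeze": 40}}

```text
clock: 4.5
eef_pos: [604.3, 245.4, 181.0]
tcp_rot: [3.138, 0.0, 1.973]
contact_force: [-0.7, 0.5, 1.1]
opening: 0.997
```

{"op": "apply_moves", "data": {"motion": "-1 0 0 0 0;-1 0 0 0 0;-1 0 0 0 0;-1 0 0 0 0;-1 0 0 0 0;-1 0 0 0 0;-1 0 0 0 0;-1 0 0 0 0"}}

```text
clock: 5.17
eef_pos: [603.5, 245.5, 180.1]
tcp_rot: [3.14, 0.0, 1.974]
contact_force: [-1.7, -1.4, 8.2]
opening: 0.578
```

Run:
```python
from rig import r
s=r.sense();print(s["clock"],s["eef_pos"],s["tcp_rot"],s["opening"],s["contact_force"])
```

```text
5.1667 [603.53421827 245.50136842 180.05608441] [3.13962889e+00 1.03254242e-04 1.97396907e+00] 0.5782452175535141 [-1.74518068 -1.35364855  8.20005424]
```

{"op": "apply_moves", "data": {"motion": "-1 0 0 -0.03 0;-1 0 0 -0.07 0;-1 0 0 -0.11 0;-1 0 0 -0.15 0;-1 0 0 -0.19 0;-1 -0.346 -0.204 -0.2 0.178;-1 -0.346 -0.204 -0.2 0.178;-1 -0.346 -0.204 -0.2 0.178;-1 -0.346 -0.204 -0.2 0.178;-1 -0.346 -0.204 -0.2 0.178;-1 -0.346 -0.204 -0.2 0.178;-1 -0.346 -0.204 -0.2 0.178;-1 -0.346 -0.204 -0.2 0.178;-1 -0.346 -0.204 -0.2 0.178;-1 -0.346 -0.204 -0.2 0.178;-1 -0.346 -0.204 -0.2 0.178;-1 -0.346 -0.204 -0.2 0.178;-1 -0.346 -0.204 -0.2 0.178;-1 -0.346 -0.204 -0.2 0.178;-1 -0.346 -0.204 -0.2 0.178"}}

```text
clock: 6.83
eef_pos: [551.2, -151.8, 378.4]
tcp_rot: [-3.142, -0.0, 1.416]
contact_force: [-0.5, -0.7, -1.3]
opening: 0.577
```

Run:
```python
from rig import r, grab_frame, spotter
import cv2,numpy as np
f=grab_frame("wrist");np.save("pics/w2.npy",f,allow_pickle=True)
cv2.imwrite("pics/w2.png",cv2.resize(f["img"][:,:,::-1],(768,576)))
s=r.sense();print(s["clock"],s["eef_pos"],s["tcp_rot"],s["opening"],s["contact_force"])
for q in ["stop","clamp","jaw","knob_grip"]:
  print(q,[(d["conf"],d["point"]) for d in spotter.place_of(q,"wrist")])
```

```text
6.8833 [ 551.25372405 -151.87955999  378.3881425 ] [-3.14147950e+00 -1.51736278e-04  1.41627926e+00] 0.5695929880024507 [-0.51225448  0.14377466 -1.2564173 ]
stop [(0.62, [574.5, -1.5, 21.1]), (0.45, [551.6, -153.4, 57.2])]
clamp [(0.91, [564.5, -68.0, 1.5])]
jaw [(0.57, [553.2, -151.2, 19.3]), (0.56, [375.6, -362.5, -1.1])]
knob_grip [(0.89, [553.4, -155.7, 79.7])]
```

View pics/w2.png

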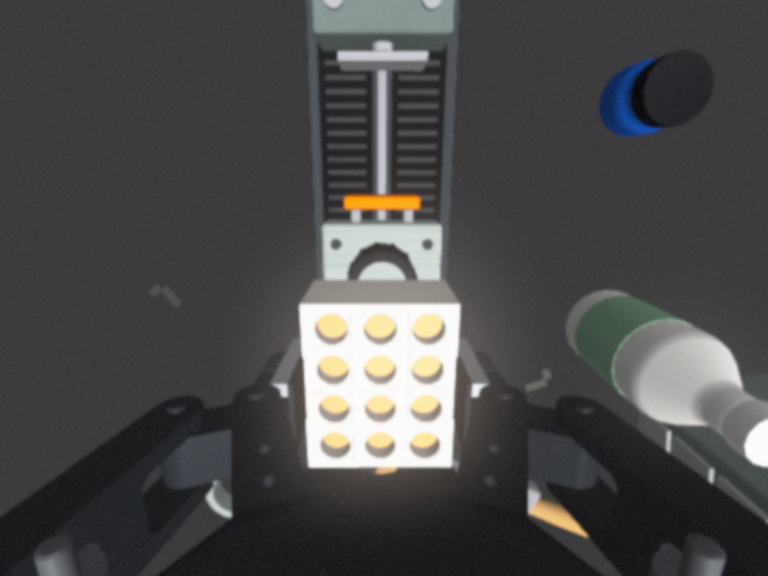

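Run:
```python
import cv2,numpy as np
f=np.load("pics/w2.npy",allow_pickle=True).item()
im=f["img"][:,:,::-1]
cv2.imwrite("pics/w2c.png",cv2.resize(im[5:200,195:315],None,fx=3,fy=3,interpolation=cv2.INTER_CUBIC)[:600])
cv2.imwrite("pics/w2d.png",cv2.resize(im[20:60,205:305],None,fx=7,fy=7,interpolation=cv2.INTER_CUBIC)[:600])
```

```text
(no output)
```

View pics/w2c.png

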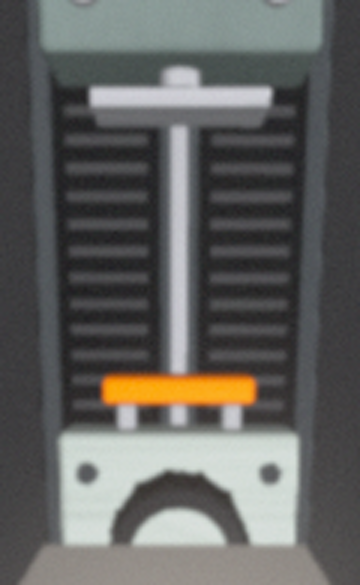

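View pics/w2d.png

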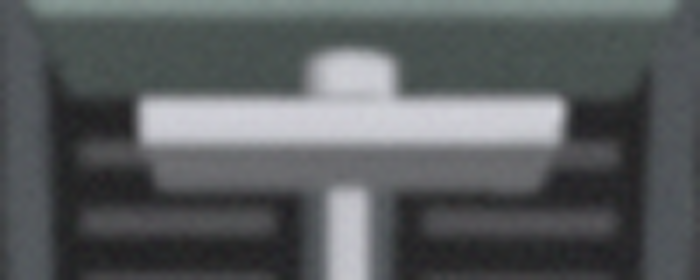

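Run:
```python
import cv2,numpy as np
from h import *
f=np.load("pics/w2.npy",allow_pickle=True).item()
def D(U,V,z):return ray(f,205+(U+.5)/7-.5,20+(V+.5)/7-.5,z)[:2]
def C(U,V,z):return ray(f,195+(U+.5)/3-.5,5+(V+.5)/3-.5,z)[:2]
T=np.array([551.25,-151.88]);a=1.4163
X=np.array([np.cos(a),np.sin(a)]);Y=np.array([np.sin(a),-np.cos(a)])
for n,p,q in [("plate",D(139,145,50),D(567,145,50)),("pad",C(102,376,48),C(256,376,48)),("jawtop front",C(59,435,50),C(300,435,50)),("stop front top",C(40,50,60),C(326,50,60)),("bedL",C(32,100,20),C(50,400,20)),("bedR",C(328,100,20),C(311,400,20))]:
    d=q-p;print(n,np.round(p,1),np.round(q,1),"len",np.linalg.norm(d),"tool x",(p-T)@X,(q-T)@X,"tool y",(p-T)@Y,(q-T)@Y, "ang",np.degrees(np.arctan2(d[1],d[0])))
```

```text
plate [544.7  -8. ] [605.  -17.4] len 61.07302911848803 tool x 141.11954461558528 141.11523997624215 tool y -28.631549922926162 32.44147904385889 ang -8.856025881288485
pad [533.1 -94.9] [ 588.6 -103.5] len 56.142809298812544 tool x 53.527281624518665 53.51811509167762 tool y -26.697120599943624 29.445687950551136 ang -8.861342255930033
jawtop front [ 513.8 -113.3] [ 601.7 -127. ] len 88.98559702100069 tool x 32.35829581634878 32.341759731342876 tool y -42.91456604461161 46.0710294399488 ang -8.862634680536454
stop front top [532.8   7.7] [622.2  -6.2] len 90.49623109804587 tool x 154.83144704378475 154.82667216914254 tool y -42.820502209660624 47.6757287624163 ang -8.8550105867667
bedL [522.7   5.1] [ 508.2 -101.9] len 107.96098147601734 tool x 150.6878054538295 42.747026003547454 tool y -52.344183547806786 -50.25572647845355 ang -97.7435570185669
bedR [629.7 -11.6] [ 611.7 -118.1] len 107.9594075561918 tool x 150.68041187368917 42.72895944758885 tool y 55.88449112426033 54.57391911962857 ang -99.54754602620878
```

{"op": "apply_moves", "data": {"motion": "-1 0.04 0.0018 0 0;-1 0.08 0.0018 0 0;-1 0.097 0.0018 0 0;-1 0.097 0.0018 0.03 0;-1 0.097 0.0018 0.07 0;-1 0.097 0.0018 0.11 0;-1 0.097 0.0018 0.14 0;-1 0.097 0.0018 0.155 0;-1 0.097 0.0018 0.165 0;-1 0.097 0.0018 0.17 0;-1 0.097 0.0018 0.173 0;-1 0.097 0.0018 0.173 0;-1 0.097 0.0018 0.173 0"}}

```text
clock: 8.17
eef_pos: [568.5, -57.5, 206.5]
tcp_rot: [3.14, -0.0, 1.415]
contact_force: [-0.8, 0.7, 0.4]
opening: 0.575
```

Run:
```python
from rig import r, grab_frame, spotter
import cv2,numpy as np
f=grab_frame("wrist")
cv2.imwrite("pics/w3.png",cv2.resize(f["img"][:,:,::-1],(768,576)))
f=grab_frame("scene");cv2.imwrite("pics/s3.png",cv2.resize(f["img"][130:240,190:320,::-1],None,fx=5,fy=5,interpolation=cv2.INTER_CUBIC))
s=r.sense();print(s["clock"],s["eef_pos"],s["tcp_rot"],s["opening"],s["contact_force"])
```

```text
8.2667 [568.45286219 -57.53284465 206.57925608] [ 3.13957767e+00 -8.28901059e-05  1.41467460e+00] 0.5776029181318616 [ 1.04142645 -0.21256304 -1.17827586]
```

View pics/w3.png

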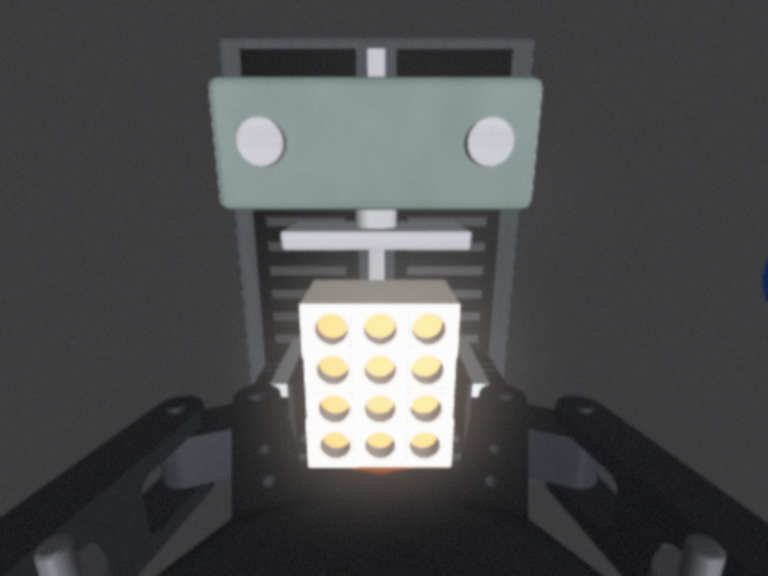

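View pics/s3.png

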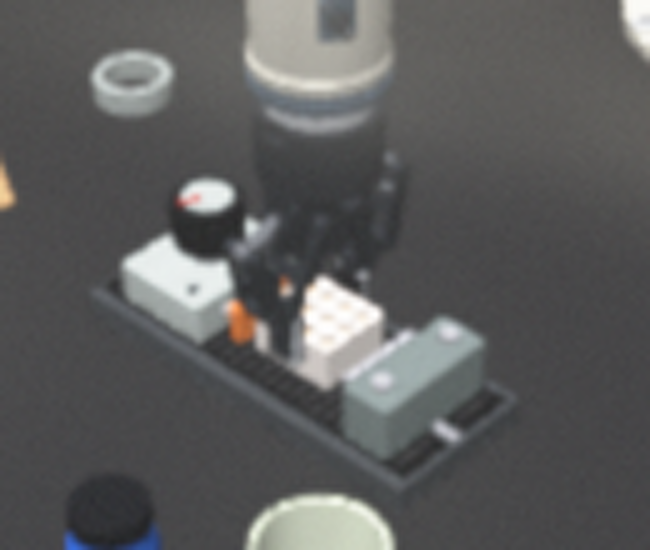

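{"op": "apply_moves", "data": {"motion": "-1 0 0 0.002 0;-1 0 0 0.004 0;-1 0 0 0.005 0;-1 0 0 0.0055 0;-1 0 0 0.006 0;-1 0 0 0.006 0;-1 0 0 0.006 0"}}

```text
clock: 8.85
eef_pos: [567.9, -57.4, 200.1]
tcp_rot: [-3.142, 0.0, 1.415]
contact_force: [-3.6, 0.2, 7.9]
opening: 0.578
```

{"op": "apply_moves", "data": {"motion": "0.4 0 0 0 0;0.4 0 0 0 0;0.4 0 0 0 0;0.6 0 0 0 0;0.6 0 0 -0.01 0;1 0 0 -0.04 0;1 -0.02 0 -0.08 0;1 -0.05 0 -0.12 0;1 -0.09 0 -0.16 0;1 -0.115 0 -0.18 0;1 -0.115 0 -0.18 0;1 -0.115 0 -0.18 0;1 -0.115 0 -0.18 0;1 -0.115 0 -0.18 0"}}

```text
clock: 10.02
eef_pos: [549.6, -170.2, 378.1]
tcp_rot: [-3.139, -0.001, 1.415]
contact_force: [0.3, 0.5, -0.4]
opening: 1.0
```

Run:
```python
from rig import r, grab_frame, spotter
import cv2,numpy as np
f=grab_frame("wrist");np.save("pics/w4.npy",f,allow_pickle=True)
cv2.imwrite("pics/w4.png",cv2.resize(f["img"][:,:,::-1],(768,576)))
s=r.sense();print(s["clock"],s["eef_pos"],s["tcp_rot"],s["opening"],s["contact_force"],s["wrist_torque"],s["qpos"])
for q in ["mould","jaw","knob_grip"]:
  print(q,[(d["conf"],d["point"]) for d in spotter.place_of(q,"wrist")])
```

```text
10.0667 [ 549.64435699 -169.91472224  377.73322462] [-3.13872903e+00 -8.29374081e-04  1.41523602e+00] 1.0002762122142868 [ 0.04202478  0.10564451 -0.63801191] [-0.00090125  0.00925853 -0.00754404] [-3.02542320e-01  3.04764894e-01  1.76743561e+00  4.56598326e-04
  1.07234640e+00 -1.47202072e-01]
mould [(0.87, [571.1, -58.5, 21.1])]
jaw [(0.87, [553.0, -153.5, 19.0])]
knob_grip [(0.71, [553.2, -150.8, 79.7])]
```

View pics/w4.png

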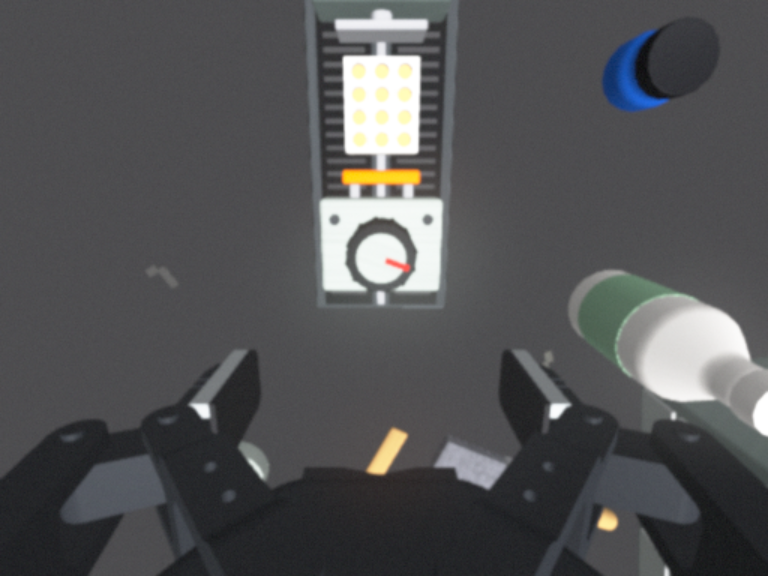

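Run:
```python
import cv2,numpy as np
from h import *
f=np.load("pics/w4.npy",allow_pickle=True).item()
im=f["img"]
cv2.imwrite("pics/w4c.png",cv2.resize(im[10:205,205:305,::-1],None,fx=3,fy=3,interpolation=cv2.INTER_CUBIC))
cv2.imwrite("pics/w4k.png",cv2.resize(im[125:205,205:305,::-1],None,fx=7,fy=7,interpolation=cv2.INTER_CUBIC))
```

```text
(no output)
```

View pics/w4k.png

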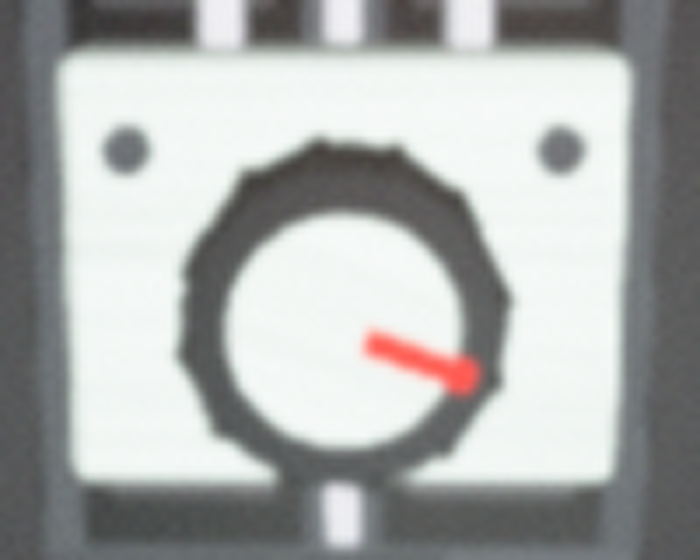

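View pics/w4c.png

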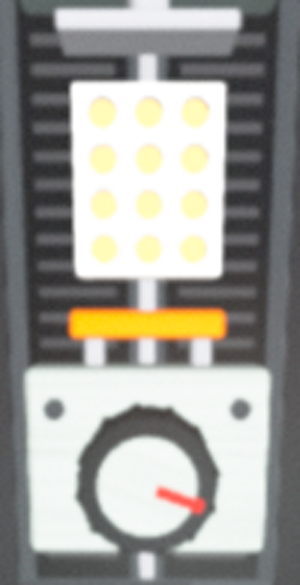

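Run:
```python
import numpy as np
from h import *
f=np.load("pics/w4.npy",allow_pickle=True).item()
def K(U,V,z):return ray(f,205+(U+.5)/7-.5,125+(V+.5)/7-.5,z)[:2]
def C(U,V,z):return ray(f,205+(U+.5)/3-.5,10+(V+.5)/3-.5,z)[:2]
T=np.array([549.64,-169.91]);a=1.4152
X=np.array([np.cos(a),np.sin(a)]);Y=np.array([np.sin(a),-np.cos(a)])
for n,p in [("knob",K(343,330,94)),("jf",K(58,47,50)),("jf",K(632,47,50)),("jb",K(73,487,50)),("jb",K(617,487,50)),
 ("plateL",C(56,28,50)),("plateR",C(241,28,50)),("padL",C(68,310,48)),("padR",C(227,310,48)),
 ("mould",C(70,82,50)),("mould",C(227,82,50)),("mould",C(77,278,50)),("mould",C(222,278,50))]:
    print(n,np.round(p,1),"tool",np.round([(p-T)@X,(p-T)@Y],1))
```

```text
knob [ 552.  -153.7] tool [16.4 -0.2]
jf [ 513.9 -111.4] tool [ 52.2 -44.4]
jf [ 601.9 -125.3] tool [52.2 44.7]
jb [ 502.5 -181.7] tool [-18.9 -44.8]
jb [ 591.4 -195.6] tool [-18.9  45.2]
plateL [545.   -7.5] tool [159.7 -29.7]
plateR [604.7 -16.9] tool [159.6  30.6]
padL [532.7 -95.1] tool [ 71.3 -28.3]
padR [ 589.  -103.9] tool [71.3 28.6]
mould [546.7 -23.7] tool [143.9 -25.6]
mould [598.1 -31.9] tool [143.9  26.5]
mould [538. -85.] tool [ 82.1 -24.7]
mould [588.4 -92.9] tool [82.1 26.4]
```

{"op": "apply_moves", "data": {"motion": "1 0.0165 0 0 -0.334;1 0.0165 0 0 -0.334;1 0.0165 0 0 -0.334;1 0.0165 0 0 -0.334;1 0.0165 0 0.03 -0.334;1 0.0165 0 0.05 -0.334;1 0.0165 0 0.07 -0.334;1 0.0165 0 0.09 -0.334;1 0.0165 0 0.11 -0.334;1 0.0165 0 0.125 -0.334;1 0.0165 0 0.135 -0.334;1 0.0165 0 0.144 -0.334;1 0.0165 0 0.144 -0.334;1 0.0165 0 0.144 -0.334;1 0.0165 0 0.144 -0.334", "squeeze": 90}}

```text
clock: 11.47
eef_pos: [553.0, -154.8, 236.1]
tcp_rot: [3.141, 0.001, 2.464]
contact_force: [-0.2, 0.2, -0.5]
opening: 1.003
```

Run:
```python
from rig import r, grab_frame
import cv2,numpy as np
f=grab_frame("wrist")
cv2.imwrite("pics/w5.png",cv2.resize(f["img"][:,:,::-1],(768,576)))
f=grab_frame("scene");cv2.imwrite("pics/s5.png",cv2.resize(f["img"][130:240,190:320,::-1],None,fx=5,fy=5,interpolation=cv2.INTER_CUBIC))
s=r.sense();print(s["clock"],s["eef_pos"],s["tcp_rot"],s["opening"],s["contact_force"],s["wrist_torque"],s["qpos"])
```

```text
11.5667 [ 553.03952581 -154.876341    236.32196198] [3.14095231e+00 1.54511432e-03 2.46387401e+00] 1.0014767836974272 [ 0.25553176 -0.20542663 -0.44049021] [0.02932259 0.01444778 0.01345104] [-2.75658361e-01  4.86329054e-01  1.86896069e+00 -2.17129582e-05
  7.84630427e-01 -1.16872118e+00]
```

View pics/w5.png

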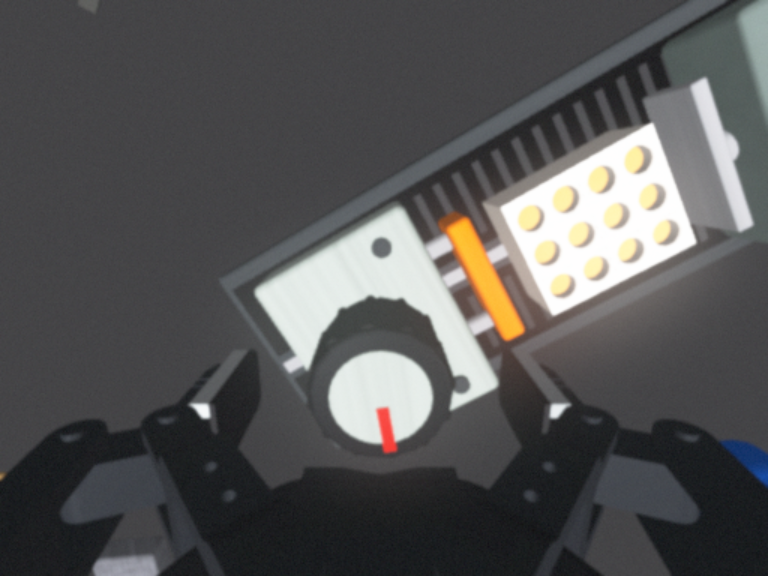

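View pics/s5.png

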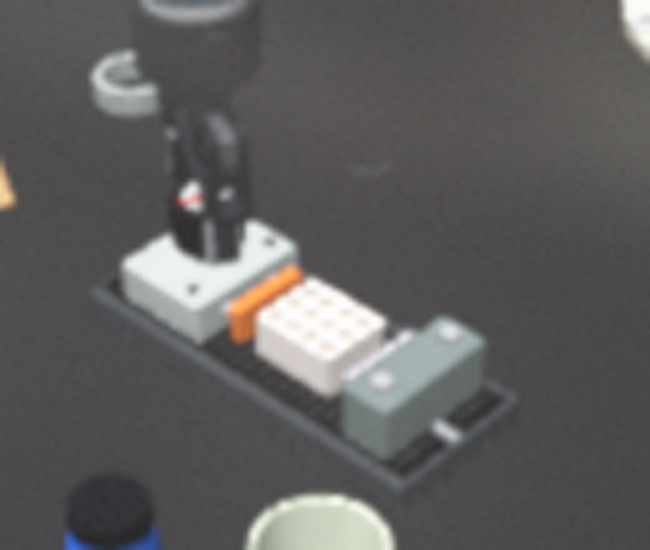

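{"op": "apply_moves", "data": {"motion": "1 0.0014 0.0003 0.002 0;1 0.0014 0.0003 0.002 0;-1 0.0014 0.0003 0.002 0;-1 0.0014 0.0003 0.002 0;-1 0.0014 0.0003 0.002 0;-1 0.0014 0.0003 0.002 0;-1 0.0014 0.0003 0.002 0;-1 0.0014 0.0003 0.002 0;-1 0.0014 0.0003 0.002 0;-1 0.0014 0.0003 0.002 0", "squeeze": 90}}

```text
clock: 12.4
eef_pos: [551.9, -153.5, 234.0]
tcp_rot: [3.141, 0.0, 2.464]
contact_force: [-1.0, 2.9, 6.9]
opening: 0.516
```

```bash
cat > st.py <<'E'
from rig import r
import numpy as np
s=r.sense();print(s["clock"],np.round(s["eef_pos"],2),np.round(s["tcp_rot"],4),round(s["opening"],3),np.round(s["contact_force"],1),np.round(s["wrist_torque"],3),round(s["qpos"][5],3))
E
python3 st.py
```

```text
12.4 [ 551.88 -153.54  233.97] [3.1411e+00 2.0000e-04 2.4638e+00] 0.516 [-1.   2.9  6.9] [ 0.315  0.202 -0.043] -1.167
```

{"op": "apply_moves", "data": {"motion": "-1 0.0004 0.0007 0 0.016;-1 0.0008 0.0014 0 0.032;-1 0.0016 0.0028 0 0.064;-1 0.0024 0.0042 0 0.096;-1 0.0032 0.0055 0 0.127;-1 0.0032 0.0055 0 0.127;-1 0.0032 0.0055 0 0.127"}}

```text
clock: 12.98
eef_pos: [553.0, -147.1, 234.0]
tcp_rot: [3.141, 0.0, 2.064]
contact_force: [-1.1, 3.8, 6.2]
opening: 0.516
```

```bash
python3 st.py;python3 - <<'E'
from rig import r, grab_frame
import cv2,numpy as np
f=grab_frame("scene");cv2.imwrite("pics/s6.png",cv2.resize(f["img"][130:240,190:320,::-1],None,fx=5,fy=5,interpolation=cv2.INTER_CUBIC))
E
python3 st.py
```

```text
12.9833 [ 552.96 -147.07  233.96] [3.1407 0.     2.0638] 0.516 [-1.1  3.8  6.2] [ 0.384  0.1   -0.293] -0.756
13.0333 [ 552.96 -147.1   233.95] [ 3.1407e+00 -1.0000e-04  2.0641e+00] 0.517 [-0.   2.8  6.5] [ 0.443  0.137 -0.281] -0.757
```

View pics/s6.png

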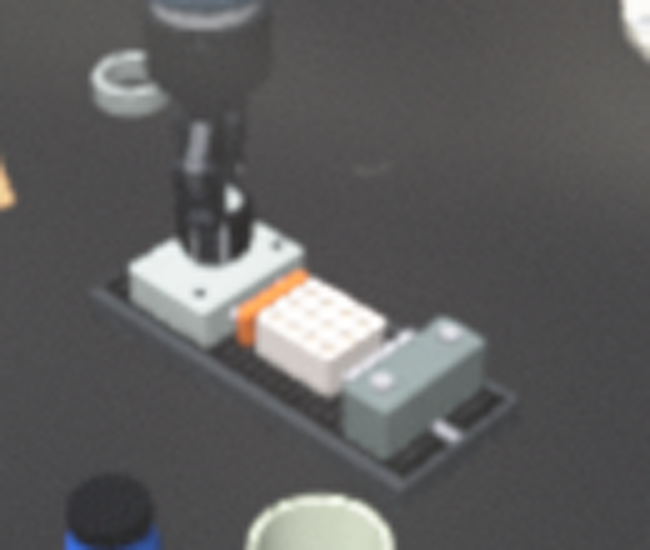

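{"op": "apply_moves", "data": {"motion": "-1 0.0013 0.001 0 0.032;-1 0.0026 0.0019 0 0.064;-1 0.0038 0.0029 0 0.096;-1 0.0051 0.0039 0 0.127;-1 0.0064 0.0048 0 0.159;-1 0.0077 0.0058 0 0.191;-1 0.0089 0.0068 0 0.223;-1 0.0089 0.0068 0 0.223;-1 0.0089 0.0068 0 0.223"}}

```text
clock: 13.78
eef_pos: [555.0, -136.0, 234.0]
tcp_rot: [3.14, -0.001, 1.367]
contact_force: [1.1, 3.3, 5.2]
opening: 0.513
```

```bash
python3 st.py;python3 - <<'E'
from rig import r, grab_frame
import cv2,numpy as np
f=grab_frame("scene");cv2.imwrite("pics/s7.png",cv2.resize(f["img"][130:240,190:320,::-1],None,fx=5,fy=5,interpolation=cv2.INTER_CUBIC))
f=grab_frame("wrist");cv2.imwrite("pics/w7.png",cv2.resize(f["img"][:,:,::-1],(768,576)))
E
python3 st.py
```

```text
13.7833 [ 554.97 -136.03  233.97] [ 3.1402e+00 -7.0000e-04  1.3667e+00] 0.513 [1.1 3.3 5.2] [ 0.651 -0.151 -0.256] -0.04
13.8833 [ 554.98 -136.09  233.98] [ 3.1401e+00 -9.0000e-04  1.3673e+00] 0.521 [0.5 4.2 5.8] [ 0.675 -0.185 -0.243] -0.041
```

View pics/w7.png

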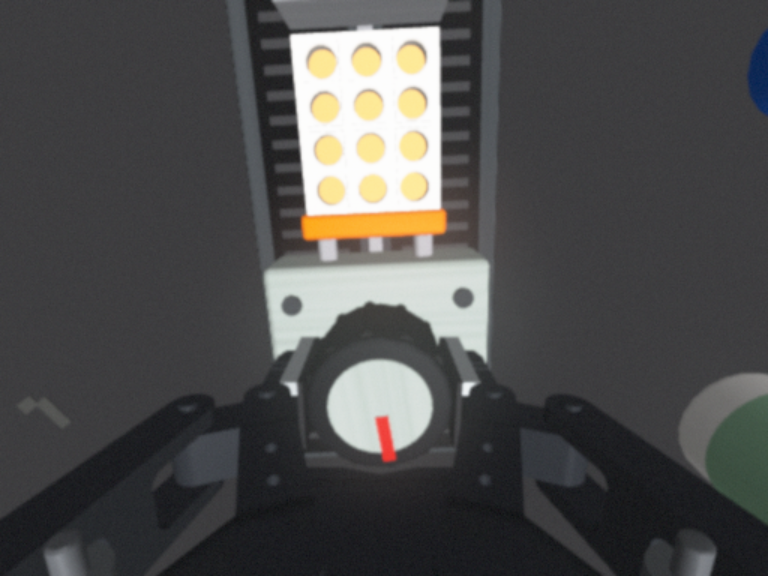

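{"op": "apply_moves", "data": {"motion": "-1 0.0016 -0.0001 0 0.032;-1 0.0032 -0.0002 0 0.064;-1 0.0048 -0.0002 0 0.096;-1 0.0056 -0.0003 0 0.111;-1 0.0064 -0.0003 0 0.127"}}

```text
clock: 14.3
eef_pos: [556.1, -129.8, 234.0]
tcp_rot: [3.14, -0.001, 0.967]
contact_force: [2.3, 3.7, 4.6]
opening: 0.518
```

```bash
python3 st.py
```

```text
14.3 [ 556.09 -129.8   233.96] [ 3.1401e+00 -9.0000e-04  9.6740e-01] 0.518 [2.3 3.7 4.6] [ 0.545 -0.251  0.43 ] 0.371
```

{"op": "apply_moves", "data": {"motion": "-1 0.0006 -0.0003 0 0.013;-1 0.0012 -0.0006 0 0.0255"}}

```text
clock: 14.47
eef_pos: [556.3, -128.5, 234.0]
tcp_rot: [3.14, -0.001, 0.888]
contact_force: [2.5, 2.0, 4.9]
opening: 0.521
```

```bash
python3 st.py
```

```text
14.4667 [ 556.31 -128.54  233.98] [ 3.140e+00 -1.000e-03  8.877e-01] 0.521 [2.5 2.  4.9] [ 0.455 -0.24   0.39 ] 0.453
```

{"op": "apply_moves", "data": {"motion": "-1 0.0006 -0.0003 0 0.013"}}

```text
clock: 14.55
eef_pos: [556.4, -127.9, 234.0]
tcp_rot: [3.14, -0.001, 0.847]
contact_force: [1.3, 2.2, 5.4]
opening: 0.52
```

```bash
python3 st.py
```

```text
14.55 [ 556.43 -127.92  233.96] [ 3.1401e+00 -1.1000e-03  8.4700e-01] 0.52 [1.3 2.2 5.4] [ 0.457 -0.184  0.428] 0.495
```

{"op": "apply_moves", "data": {"motion": "-1 0.0005 -0.0003 0 0.013"}}

```text
clock: 14.63
eef_pos: [556.5, -127.3, 234.0]
tcp_rot: [3.14, -0.001, 0.806]
contact_force: [1.3, 4.2, 4.4]
opening: 0.514
```

```bash
python3 st.py
```

```text
14.6333 [ 556.54 -127.3   233.98] [ 3.1402e+00 -1.2000e-03  8.0610e-01] 0.514 [1.3 4.2 4.4] [ 0.588 -0.295  0.464] 0.537
```

{"op": "apply_moves", "data": {"motion": "-1 0.0005 -0.0004 0 0.013"}}

```text
clock: 14.72
eef_pos: [556.6, -126.7, 234.0]
tcp_rot: [3.14, -0.001, 0.765]
contact_force: [3.3, 2.3, 4.2]
opening: 0.515
```

```bash
python3 st.py;python3 - <<'E'
from rig import r, grab_frame
import cv2,numpy as np
f=grab_frame("scene");cv2.imwrite("pics/s8.png",cv2.resize(f["img"][150:230,220:300,::-1],None,fx=7,fy=7,interpolation=cv2.INTER_CUBIC))
f=grab_frame("wrist");cv2.imwrite("pics/w8.png",cv2.resize(f["img"][:,:,::-1],(768,576)))
E
python3 st.py
```

```text
14.7167 [ 556.64 -126.68  233.98] [ 3.1402e+00 -1.3000e-03  7.6520e-01] 0.515 [3.3 2.3 4.2] [ 0.599 -0.306  0.451] 0.579
14.8167 [ 556.65 -126.64  233.98] [ 3.1403e+00 -1.5000e-03  7.6500e-01] 0.521 [2.5 3.8 4.3] [ 0.542 -0.337 -0.261] 0.579
```

View pics/s8.png

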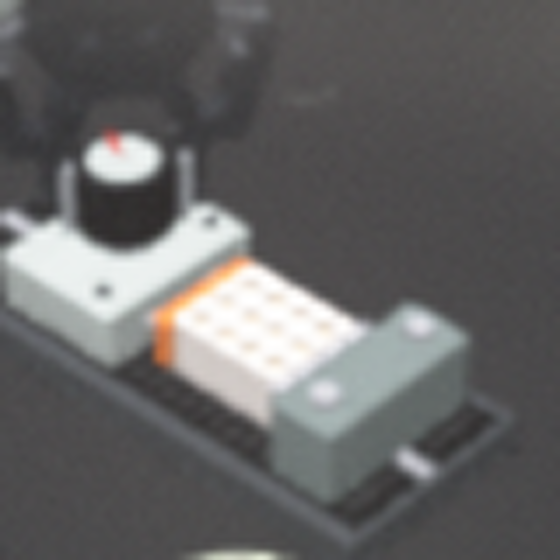

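View pics/w8.png

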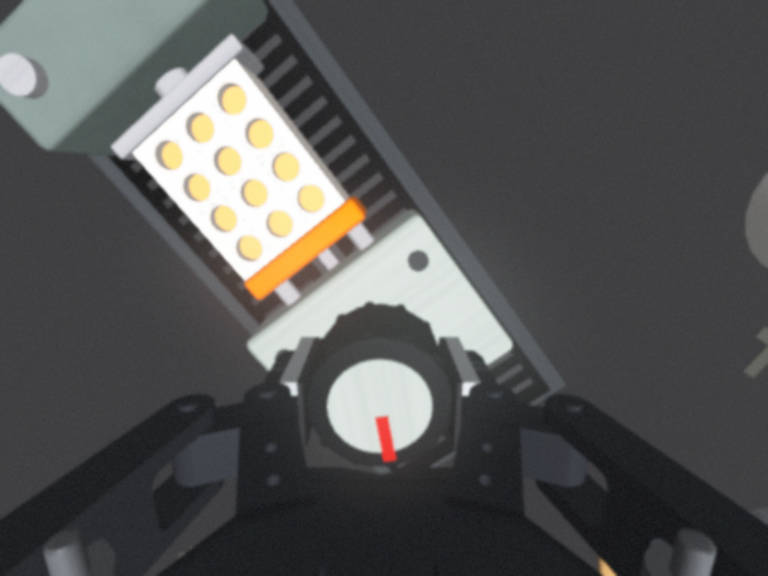

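{"op": "apply_moves", "data": {"motion": "-1 0.0005 -0.0004 0 0.013"}}

```text
clock: 14.9
eef_pos: [556.7, -126.1, 234.0]
tcp_rot: [3.14, -0.002, 0.727]
contact_force: [3.5, 3.9, 5.4]
opening: 0.522
```

```bash
python3 st.py
```

```text
14.9 [ 556.75 -126.13  233.96] [ 3.1402e+00 -1.5000e-03  7.2660e-01] 0.522 [3.5 3.9 5.4] [ 0.724 -0.382  0.448] 0.618
```

{"op": "apply_moves", "data": {"motion": "-1 0.0005 -0.0004 0 0.013"}}

```text
clock: 14.98
eef_pos: [556.9, -125.4, 234.0]
tcp_rot: [3.14, -0.002, 0.684]
contact_force: [2.9, 4.6, 5.5]
opening: 0.52
```

```bash
python3 st.py
```

```text
14.9833 [ 556.86 -125.45  233.96] [ 3.1402e+00 -1.5000e-03  6.8390e-01] 0.52 [2.9 4.6 5.5] [ 0.646 -0.361  0.433] 0.662
```

{"op": "apply_moves", "data": {"motion": "-1 0.0005 -0.0004 0 0.013"}}

```text
clock: 15.07
eef_pos: [557.0, -124.8, 234.0]
tcp_rot: [3.14, -0.002, 0.643]
contact_force: [2.3, 3.7, 4.4]
opening: 0.515
```

```bash
python3 st.py
```

```text
15.0667 [ 556.97 -124.83  233.98] [ 3.1403e+00 -1.5000e-03  6.4300e-01] 0.515 [2.3 3.7 4.4] [ 0.64  -0.353  0.517] 0.704
```

{"op": "apply_moves", "data": {"motion": "-1 0.0005 -0.0004 0 0.013"}}

```text
clock: 15.15
eef_pos: [557.1, -124.2, 234.0]
tcp_rot: [3.14, -0.002, 0.602]
contact_force: [3.0, 2.9, 5.7]
opening: 0.521
```

```bash
python3 st.py
```

```text
15.15 [ 557.13 -124.2   233.95] [ 3.1404e+00 -1.5000e-03  6.0210e-01] 0.521 [3.  2.9 5.7] [ 0.622 -0.305  0.507] 0.746
```

{"op": "apply_moves", "data": {"motion": "-1 0.0004 -0.0005 0 0.01"}}

```text
clock: 15.23
eef_pos: [557.2, -123.6, 234.0]
tcp_rot: [3.14, -0.001, 0.571]
contact_force: [1.9, 2.7, 5.1]
opening: 0.515
```

```bash
python3 st.py
```

```text
15.2333 [ 557.2  -123.63  233.97] [ 3.1402e+00 -1.5000e-03  5.7080e-01] 0.515 [1.9 2.7 5.1] [ 0.308 -0.357  0.514] 0.779
```

{"op": "apply_moves", "data": {"motion": "-1 0.0003 -0.0003 0 0.008"}}

```text
clock: 15.32
eef_pos: [557.3, -123.3, 234.0]
tcp_rot: [3.14, -0.001, 0.546]
contact_force: [1.2, 1.9, 5.4]
opening: 0.519
```

```bash
python3 st.py
```

```text
15.3167 [ 557.29 -123.29  233.99] [ 3.1401e+00 -1.4000e-03  5.4620e-01] 0.519 [1.2 1.9 5.4] [ 0.377 -0.308  0.601] 0.804
```

{"op": "apply_moves", "data": {"motion": "-1 0.0002 -0.0003 0 0.007"}}

```text
clock: 15.4
eef_pos: [557.3, -123.0, 234.0]
tcp_rot: [3.14, -0.001, 0.525]
contact_force: [2.8, 1.2, 5.0]
opening: 0.514
```

```bash
python3 st.py
```

```text
15.4 [ 557.32 -122.96  233.97] [ 3.1401e+00 -1.5000e-03  5.2460e-01] 0.514 [2.8 1.2 5. ] [ 0.368 -0.393  0.566] 0.827
```

{"op": "apply_moves", "data": {"motion": "-1 0.0002 -0.0003 0 0.007"}}

```text
clock: 15.48
eef_pos: [557.4, -122.6, 234.0]
tcp_rot: [3.14, -0.002, 0.503]
contact_force: [2.9, 1.4, 5.4]
opening: 0.518
```

```bash
python3 st.py
```

```text
15.4833 [ 557.36 -122.58  233.97] [ 3.1401e+00 -1.6000e-03  5.0280e-01] 0.518 [2.9 1.4 5.4] [ 0.352 -0.417  0.645] 0.849
```

{"op": "apply_moves", "data": {"motion": "-1 0 0 0 0;-1 0 0 0 0;-1 0 0 0 0"}}

```text
clock: 15.73
eef_pos: [557.4, -122.6, 234.0]
tcp_rot: [3.14, -0.002, 0.502]
contact_force: [3.1, 2.5, 5.5]
opening: 0.521
```

```bash
for i in 1 2 3; do python3 st.py; python3 -c "
from rig import grab_frame
import cv2
f=grab_frame('wrist');cv2.imwrite('pics/w9_$i.png',cv2.resize(f['img'][:,:,::-1],(768,576)))"; done; python3 st.py
```

```text
15.7333 [ 557.35 -122.63  233.97] [ 3.1404e+00 -1.8000e-03  5.0230e-01] 0.521 [3.1 2.5 5.5] [ 0.428 -0.428  0.19 ] 0.849
15.7833 [ 557.34 -122.61  233.99] [ 3.1403e+00 -1.8000e-03  5.0230e-01] 0.517 [3.6 2.6 5.8] [ 0.406 -0.457  0.216] 0.849
15.8333 [ 557.38 -122.64  233.98] [ 3.1403e+00 -1.9000e-03  5.0230e-01] 0.519 [3.2 2.6 5.8] [ 0.421 -0.385  0.165] 0.849
15.8833 [ 557.35 -122.62  233.96] [ 3.1403e+00 -1.8000e-03  5.0230e-01] 0.516 [3.3 2.2 5.3] [ 0.417 -0.394  0.15 ] 0.849
```

View pics/w9_3.png

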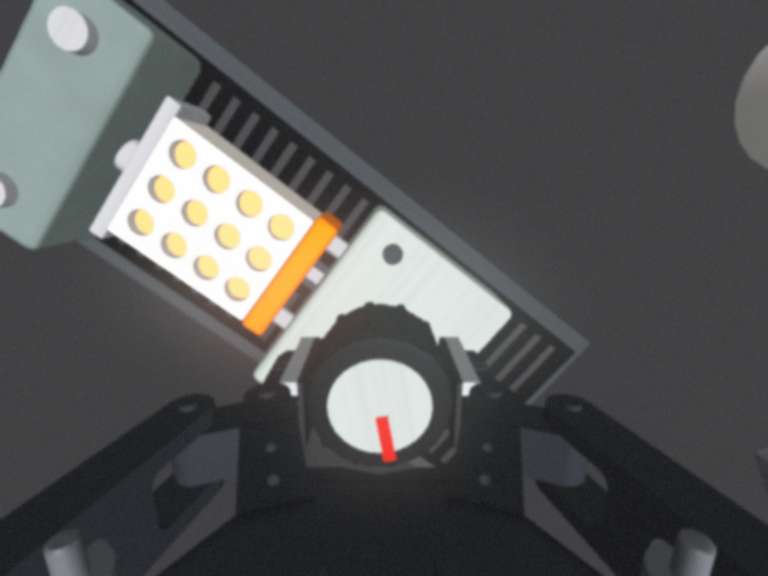

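{"op": "apply_moves", "data": {"motion": "0.3 0 0 0 0;0.3 0 0 0 0;0.6 0 0 0 0;1 0 0 0 0;1 0 0 0 0;1 0 0 0 0;1 0 0 -0.02 0;1 0 0 -0.06 0;1 0 0 -0.1 0;1 0 0 -0.14 0;1 0 0 -0.144 -0.29;1 0 0 -0.144 -0.29;1 0 0 -0.144 -0.29;1 0 0 -0.144 -0.29;1 0 0 -0.144 -0.29;1 0 0 -0.144 -0.29;1 0 0 -0.144 -0.29;1 0 0 -0.144 -0.29;1 0 0 -0.144 -0.29;1 0 0 -0.144 -0.29"}}

```text
clock: 17.55
eef_pos: [556.5, -122.5, 377.3]
tcp_rot: [-3.141, 0.0, 1.408]
contact_force: [0.2, 0.3, 0.5]
opening: 0.999
```

```bash
python3 st.py
python3 - <<'E'
from rig import r, grab_frame
import cv2,numpy as np
f=grab_frame("wrist");np.save("pics/w10.npy",f,allow_pickle=True)
cv2.imwrite("pics/w10.png",cv2.resize(f["img"][:,:,::-1],(768,576)))
f=grab_frame("scene");cv2.imwrite("pics/s10.png",f["img"][:,:,::-1])
E
```

```text
17.55 [ 556.54 -122.52  377.35] [-3.1414  0.      1.4083] 0.999 [0.2 0.3 0.5] [ 0.025 -0.024  0.03 ] -0.057
```

View pics/w10.png

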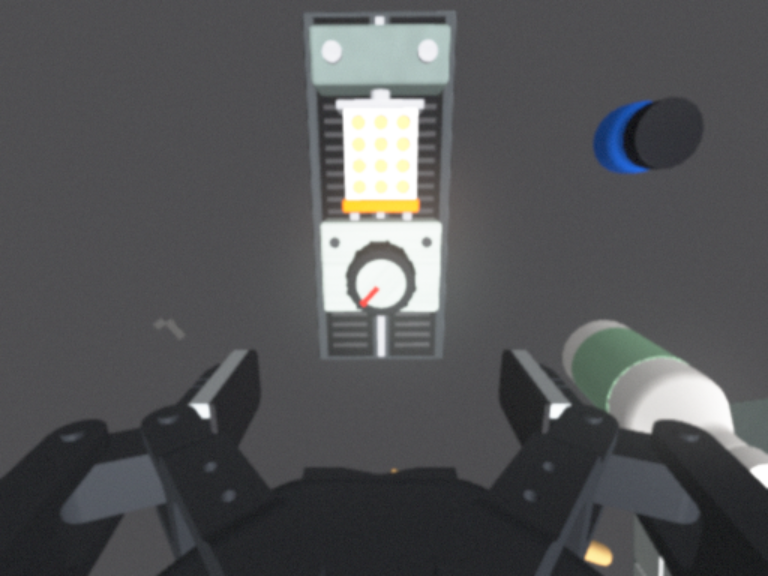

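View pics/s10.png

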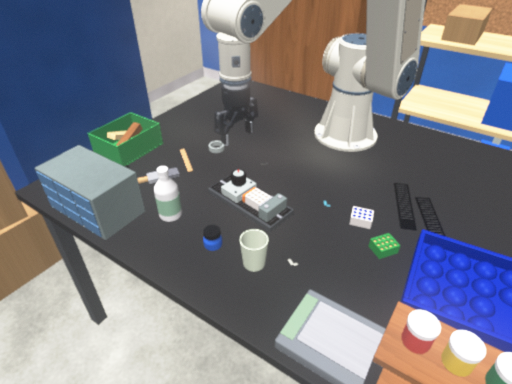

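Run:
```python
import cv2,numpy as np
from h import *
for n in ("w4","w10"):
    f=np.load(f"pics/{n}.npy",allow_pickle=True).item(); im=f["img"].astype(float)
    w=np.clip(im[:,:,0]-im[:,:,2]-60,0,None); 
    # pad rows: per-row sum of orange in central cols, restrict red-sat
    cols=list(range(230,234))+list(range(243,247))+list(range(259,263))+list(range(274,278))
    ro=np.clip(im[:,cols,0]-im[:,cols,2],0,None).mean(1)
    g=im[:,cols,2].mean(1)
    pk=np.argmax(ro[80:170])+80
    # edges half height
    h=ro[pk]/2
    a=pk
    while ro[a]>h:a-=1
    up=a+(h-ro[a])/(ro[a+1]-ro[a])
    b=pk
    while ro[b]>h:b+=1
    lo=b-1+(ro[b-1]-h)/(ro[b-1]-ro[b])
    j=b
    H=g[b+14:b+24].mean(); 
    k=b+1
    th=130
    while g[k]<th:k+=1
    je=k-1+(th-g[k-1])/(g[k]-g[k-1])
    u=254
    P=[ray(f,u,up,48)[:2],ray(f,u,lo,48)[:2],ray(f,u,je,50)[:2]]
    print(n,up,lo,je,[np.linalg.norm(p-P[2]) for p in P[:2]], np.round(g[pk-2:pk+14]))
    print(np.round(ro[pk-6:pk+8]))
```

```text
w4 112.34450402144772 122.5795731707317 130.58690744920995 [np.float64(19.038816437204854), np.float64(8.38350000301273)] [ 26.  22.  21.  26.  29.  31.  31.  40.  68.  99. 112. 111. 105. 102.
 100. 103.]
[  2.   8.  77. 193. 228. 234. 234. 229. 226. 224. 224. 215. 176.  74.]
w10 132.92682072829132 141.64464769647697 144.8402555910543 [np.float64(12.693902862019584), np.float64(3.2844915953916436)] [149.  72.  56.  59.  60.  61.  61.  67.  86. 100. 105. 114. 133. 150.
 172. 216.]
[  0.   1.   2.  17. 106. 183. 199. 196. 195. 194. 194. 188. 159.  66.]
```

Run:
```python
import cv2,numpy as np
a=np.load("pics/w4.npy",allow_pickle=True).item()["img"][105:150,210:300,::-1]
b=np.load("pics/w10.npy",allow_pickle=True).item()["img"][122:167,210:300,::-1]
cv2.imwrite("pics/cmp.png",np.vstack([cv2.resize(x,None,fx=6,fy=6,interpolation=cv2.INTER_CUBIC) for x in (a,b)]))
for n,r0,r1 in(("w4",108,142),("w10",126,158)):
    im=np.load(f"pics/{n}.npy",allow_pickle=True).item()["img"].astype(int)
    for c in (243,247,260,263):print(n,c,im[r0:r1,c-1:c+2,2].mean(1).astype(int))
    print([im[r0:r1,c,0]-im[r0:r1,c,2] for c in (245,)])
```

```text
w4 243 [ 81  67  62  58  59  40  20  13  18  22  32  27  26  37  55  83  92  88
  75  67  64  69  87 128 176 220 237 243 244 243 243 245 245 246]
w4 247 [ 83  82  82  83  77  55  29  12  23  25  27  35  29  34  52  71  82  82
  83  85  85  87  99 131 177 220 237 244 244 244 244 245 246 246]
w4 260 [ 85  86  85  85  81  58  34  27  26  27  33  37  35  35  56  76  85  88
  90  92  92  94 104 134 177 220 237 243 244 244 244 246 246 246]
w4 263 [ 68  65  63  62  60  42  28  30  28  31  37  36  35  40  54  72  81  77
  73  73  70  74  89 128 177 219 238 243 244 243 244 245 246 246]
[array([  3,   0,   2,   7,  80, 198, 242, 230, 235, 232, 224, 222, 218,
       224, 197,  93,  18,   5,   8,   8,   5,   8,   3,   3,  -3,   0,
        -2,  -2,  -2,  -2,  -2,  -1,  -1,  -1])]
w10 243 [226 242 252 254 255 255 246 151  66  53  55  57  60  60  65  75  86  85
  95 122 146 169 215 237 244 246 246 246 246 248 247 247]
w10 247 [255 255 255 255 255 255 246 151  70  59  59  61  63  59  65  80  95 100
 110 129 146 170 215 237 244 246 246 246 246 247 248 247]
w10 260 [255 255 255 255 255 255 246 151  74  62  65  66  65  66  68  82  92  98
 108 129 148 173 218 238 245 246 246 246 247 248 248 248]
w10 263 [250 254 255 255 255 255 246 152  74  62  66  65  65  68  67  79  87  88
 101 127 148 174 218 238 245 247 246 246 248 248 248 247]
[array([  1,   1,   0,   0,   0,   0,   9, 104, 185, 199, 195, 191, 194,
       196, 195, 173,  73,  19,  12,   8,   4,   1,  -1,  -2,  -1,   0,
        -1,  -1,  -1,  -1,  -1,  -1])]
```

View pics/cmp.png

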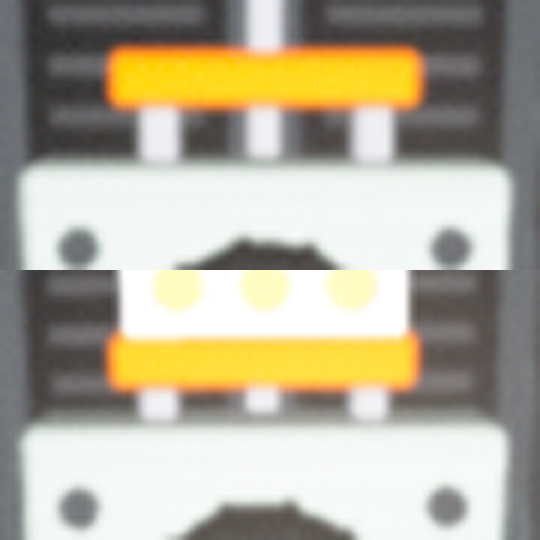

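Run:
```python
import numpy as np
from h import *
def d(n,pr,pf,j):
    f=np.load(f"pics/{n}.npy",allow_pickle=True).item()
    R=ray(f,254,pr,48);F=ray(f,254,pf,48);J=ray(f,254,j,50)
    print(n,"rear-jaw",np.linalg.norm((R-J)[:2]),"front-jaw",np.linalg.norm((F-J)[:2]),"jaw",J)
d("w4",122.65,112.35,132.3); d("w10",141.7,132.95,147.45)
d("w4",122.65,112.35,131.9); d("w10",141.7,132.95,147.3)
f=np.load("pics/w10.npy",allow_pickle=True).item()
```

```text
w4 rear-jaw 10.129655247919539 front-jaw 20.853356219595558 jaw [ 557.91373194 -119.46347577   50.        ]
w10 rear-jaw 6.071625759169967 front-jaw 15.516499480876414 jaw [563.17224245 -88.31114728  50.        ]
w4 rear-jaw 9.704099848696474 front-jaw 20.427800775752523 jaw [ 557.97945233 -119.04302568   50.        ]
w10 rear-jaw 5.907565715089209 front-jaw 15.35243927190229 jaw [563.19859424 -88.14921722  50.        ]
```

Run:
```python
import numpy as np
from h import *
for n,cols,pr,dr in (("w2",(232,236,240,266,270,274),(34,50),(124,140)),("w4",(232,236,240,266,270,274),(10,28),(106,120)),("w10",(232,236,240,266,270,274),(62,76),(126,140))):
    f=np.load(f"pics/{n}.npy",allow_pickle=True).item();im=f["img"].astype(int)
    print(n,"plate",im[pr[0]:pr[1],cols].mean(2).mean(1).astype(int),"pad R-B",(im[dr[0]:dr[1],cols,0]-im[dr[0]:dr[1],cols,2]).mean(1).astype(int))
```

```text
w2 plate [171 202 208 205 203 192 156 118 106 108 107 104  94  70  49  54] pad R-B [  0   0   2   3  19  74 154 222 235 233 233 233 226 224 206 137]
w4 plate [ 99 105 146 214 238 241 241 239 231 200 157 138 135 136 137 135 135 128] pad R-B [  0   0   0   1   3   9  80 196 230 231 230 227 227 223]
w10 plate [ 98  83  68 111 197 236 243 243 242 245 253 255 255 255] pad R-B [ 37  30  12   1   0   0   7  92 177 198 196 197 195 193]
```

Run:
```python
import numpy as np
from h import *
def g(n,a,b):
    f=np.load(f"pics/{n}.npy",allow_pickle=True).item()
    A=ray(f,254,a,50);B=ray(f,254,b,48);c=-np.array(f["R"]).T@f["t"]
    print(n,np.linalg.norm((A-B)[:2]),A,B,c)
g("w2",40.0,129.54);g("w2",40.0,130.3);g("w4",19.28,112.31)
```

```text
w2 87.35989101843253 [573.89897921 -12.32952672  50.        ] [560.55812028 -98.66475731  48.        ] [561.33699743 -84.36249783 348.7388338 ]
w2 88.17135148235946 [573.89897921 -12.32952672  50.        ] [560.4341145  -99.46668665  48.        ] [561.33699743 -84.36249783 348.7388338 ]
w4 87.43117803178038 [574.64295495 -12.43728866  50.        ] [561.14568932 -98.82035826  48.        ] [ 559.7577547  -102.66491093  348.41069946]
```

```bash
python3 st.py; python3 -c "
from rig import r
print(r.sign_off())"
```

```text
17.65 [ 556.58 -122.5   377.36] [-3.1415 -0.      1.4084] 0.997 [-0.6 -0.6  0.3] [-0.013 -0.036  0.019] -0.057
the job is handed in; nothing more can be done
None
```

The empty white mould is flat and square on the bed, clamped between pad and stop at an estimated 12–14 N. I handed the job in at 17.65 s.

**What I did:** I picked out the empty mould from the blue-filled cast mould and the green look-alike. I set it lengthwise on the bed between jaw and stop. I then gripped the knob and turned it clockwise 1.96 rad, moving along with it for 31.4 mm. After that I let go and rose clear.

**Last checks:**
- **Mould and knob:** pictures show the mould held between pad and stop face. The red mark stayed put in the grip, so the knob did not slip.
- **Gripper:** it was open and clear of everything, with the wrist force near zero.
- **Rest of the bench:** I moved nothing else, and it looked unchanged in the scene picture. I did not re-measure each item.

**Where the checks disagreed:**
- **Wrist moment:** its rise put contact at about 1.75–1.78 rad, which gives 12–13 N. That reading is noisy. It also ran about 0.43 N m before contact instead of the stated 0.34, so I used only the rise above that level.
- **Camera:** the starting gap and the pad's compression gave 3–4 mm, or 12–16 N, good to about ±3 N.

Both are well under 25 N, so I did not grip the knob again to correct it.

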